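Clamp a bearing sleeve on a polisher spindle in the lever press

ROBOT

A 6-joint arm with a two-finger parallel gripper is mounted at the origin on the work surface. World frame = base frame: x ahead of the robot, y to its left, z up, the work surface at z = 0. Lengths are in mm, angles in rad, forces in N, time in s.
With the tool pointing down it reaches from about 350 to 875 mm from the base axis. Payload 4.2 kg.
Tool frame: the origin (TCP) lies midway between the tips of the shut fingers; the grasp point (between the pads) lies 19 mm behind it; z points along the fingers, y is the line along which they close (so a half turn about z gives the same grasp; the last joint's range is limited). The gripper opens to 85 mm and grips with 20 to 120 N. Pads are 22 mm wide; open, the fingers measure 114 mm over their backs; the gripper's body (76 mm by 85 mm) begins 54 mm behind the grasp point. The pads swing forward as they close: fully open they stand 13 mm farther back than shut.
Start: joints at [1.544, 0.385, 0.008, 0, -1.194, -0.259], TCP at [176.171, 599.636, 231.312] pointing down, gripper open.
Joint ranges: [-3.14, 3.14], [-1.21, 2.06], [-1.07, 1.41], [-3.16, 2.05], [-2.99, -0.16], [-3.1, 3.1]. Speed limits (rad/s): [2.79, 2.79, 3.14, 3.14, 3.14, 3.14].

INTERFACE

Orientations are given as a unit quaternion [x, y, z, w].
In Python, from bench import * gives the robot as it stands.
- The arm moves only by the tool drive_tool, never from a script. Its argument "plan" is a list that holds one entry, the list of rows, each a list of 5 numbers: the closure, from -1 (fully open) to 1 (shut), then the shift along the world's x, y, z in mm, then the turn about the world's z in degrees. A call has 1 to 20 rows; each row shifts and turns the commanded pose from where the row before left it; what a row does not reach is not made up. A row lasts 1/12 s, in which the tool goes at most 41.7 mm and 7.16 degrees, less where a joint would pass 70% of its speed; a pose out of reach is approached as far as the arm can. A call is refused whole if a number of a shift passes 41.7 or a number of a turn 7.16, either way. A call with a gripper value outside its range is refused whole. The fingers move at their own pace and stop on an object; the grip force is fixed at half the most. Time passes only in rows, so rows that do not move let the fingers close. It gives the time, the measured TCP pose, the force, the opening and the grip force at its end, in the units of the state.
- read_state(): the state, without advancing time (a new reading comes with each control period).
- get_image(name): name is "side" or "top" or "wrist"; returns (picture, depth): 480x640x3 uint8, red, green, blue; 480x640 float32, mm along the optical axis (not along the pixel's ray), 0 where there is no reading.
- camera_model(name): a dict with "fx", "fy", "cx", "cy" (pixels), "distortion" ([k1, k2, p1, p2, k3] as OpenCV has them; the pictures are not rectified), "R" (3x3) and "t" (3): a world point X has camera coordinates R X + t; the wrist camera has in their place "mount" (4x4, takes a point from camera to tool coordinates, whose origin is the TCP and whose axes are the flange's). Camera axes: x right, y down, z forward; pixel columns grow to the right and rows downward; lengths in mm; the calibration is good to about 2 mm. A picture is of the moment at which its call begins: read the wrist's pose just before it. camera_model takes no time and is no camera call.
- job_done(): hands the job in; it is judged then, once.
The state is a dict: "clock": time; "joints": joint angles; "joint_vel": joint speeds; "joint_efforts": joint torques, N m; "position": TCP position; "ee_rot": TCP orientation; "contact_force": force on the tool from outside, world axes, zero at the start; "wrist_torque": the same for the moment, N m; "gripper_width": finger opening in mm; "grasp_force": force on a finger pad.
Only numpy, scipy, OpenCV 4.12 (cv2) and the standard library are available. Lean on these libraries where they do the work, as an engineer would, in place of code of your own. Each camera call takes 0.05 s, during which the arm holds its last target. There are 200 camera calls.

TASK

The lab polisher's spindle stands in the green lever press: slide the bronze-coloured sleeve over it, down onto the spindle's shoulder, and let go of it. Only then flip the red safety catch right over, out of the lever's way, pull the press lever by its black ball down to its stop, and finish while still holding it there, so that the sprung fork keeps the sleeve pressed home. Leave everything else on the bench where it is.

Things in the scene. Friction and masses are not known exactly. Their poses are not given: they have to be found in the camera images.
- sleeve: loose bronze-coloured (copper-brown) bearing sleeve, a plain ring 34 mm across, bore 23 mm, 28 mm high, 120 g, standing upright on the bench to the robot's right; origin at the centre of its lower face, z up its axis
- press: green lever press fixed to the bench, base plate 200 x 110 x 14 mm; origin under it on the bench. Press +x runs from the nest (x = -35 mm) to the lever pivot (x = +75 mm), z up. The lever swings in the plane y = 0 between two clevis cheeks (to z = 125 mm, 21 mm either side); the catch bracket stands at y = -20 to -41 mm, up to z = 157 mm
- seat (a point): centre of the spindle's shoulder, on which the sleeve's lower face must sit, 36 mm above the bench. The shoulder is 44 mm across (nest below it 60 mm across); the shaft rises 38 mm above this point, 20 mm in diameter, its top 4 mm chamfered to 14 mm. Axes as the press
- pivot (a point): centre of the lever's hinge, 105 mm above the bench in the press's middle plane, 110 mm along press +x from the seat; hinge line along press y
- lever (a joint): rad: 0 = up, leaning back 10 degrees (ball about 310 mm above the bench); grows as it is pulled over to press -x and down; 1.745 = down stop, lever level, ball 210 mm along press -x from the pivot. A spring drives it back to 0 when let go; near the stop it takes about 12 N at the ball. Blocked after about 0.05 rad until the catch is flipped
- grip: black ball at the lever's end, 32 mm in diameter, origin at its centre, 210 mm from the pivot; the lever's 12 mm round rod runs from it to the pivot. Pinched across press y it can turn between the fingers
- catch (a joint): red safety catch, rad: 0 to about 0.15 = on, its nose across the front of the lever; grows as its thumb tab is pressed down; 1.5 = flipped right over. Friction holds it where it is left (about 1.5 N at the tab moves it). It clears the lever from 1.1 rad
- catch_tab (a point): where to press: middle of the ridged top of the catch's thumb tab (24 x 22 mm), about 178 mm above the bench when on. The tab sticks out to press -y, 30 degrees up; pressed down it swings about the catch's hinge, a line along press x at press x = +65, y = -34, z = 150 mm; tab end 61 mm from that line
- fork: steel fork foot on a spring under the lever, 110 mm from the pivot: two prongs with small rollers, 24 mm apart, straddle the spindle and bear on the sleeve's upper face over the last 6 mm of stroke, about 17 N at the lever's stop. Origin between the rollers' lowest points, 46 mm below the lever's middle line. With the lever up it points to the nest side, 220 mm up
- spacer: loose grey steel spacer ring, NOT the one to use: 28 mm across, bore 16 mm (does not pass over the shaft), 40 mm high, stands upright on the bench; origin at the centre of its underside
- mount_a: loose specimen mount, black disc 30 mm across, 18 mm high, with a bright metal patch on top; origin at the centre of its underside; leave alone
- mount_b: second specimen mount like the first; leave alone
- suspension: loose white bottle with blue cap, 56 mm across, 140 mm high; leave alone
- jar: loose amber jar with black lid, 64 mm across, 70 mm high; leave alone
- screwdriver: loose screwdriver with red handle, 190 mm long, lying; leave alone
- caliper: loose steel calliper with black slider, 205 mm long, lying; leave alone

How it is judged:
By the outcome, as a careful person would: the job done as asked, in the order asked, and still so for the second after the job is handed in, while the arm keeps its last pose, push and grip.
It also fails if it takes over 67 s, if anything falls off the work surface, if the arm or the gripper's body presses on something with over 40 N, if the wrist force passes 120 N, or if a joint passes its speed limit or range.

## Working session

There is one attempt and no reset: what is moved stays moved. The work goes in short steps, Python scripts to look and compute and a tool call to move; the robot and the scene stay as the last step left them, time stands still between calls to the robot, and variables do not carry over. Pictures are saved under pics/ and viewed, at most 10 in all, crops included, and the job is handed in when it is done.

Besides the shell and the picture viewer there is one more tool, called after "Emit:" by a JSON object that holds its "fn" and its "kwargs", one argument or row to a line. drive_tool: Moves the arm, as the interface text tells. Its arguments: {"type":"object","properties":{"plan":{"type":"array"}},"required":["plan"]}

```bash
mkdir -p pics; ls
cat > h.py <<'E'
from bench import *
import numpy as np, cv2
from scipy.spatial.transform import Rotation as Rot
def shot(name,fn=None):
    s=read_state(); p,d=get_image(name)
    if fn:
        cv2.imwrite('pics/'+fn+'.png',p[:,:,::-1]); 
    np.savez('pics/'+name+'.npz',p=p,d=d,pos=s['position'],q=s['ee_rot'])
    return p,d
def world(name,u,v,depth=None,z=None):
    f=np.load('pics/'+name+'.npz'); c=camera_model(name)
    K=np.array([[c['fx'],0,c['cx']],[0,c['fy'],c['cy']],[0,0,1.]])
    uv=np.array([[[u,v]]],float)
    n=cv2.undistortPoints(uv,K,np.array(c['distortion'],float))[0,0]
    ray=np.array([n[0],n[1],1.])
    if 'R' in c:
        R=np.array(c['R']).T; o=-R@np.array(c['t'])
    else:
        M=np.array(c['mount']); W=Rot.from_quat(f['q']).as_matrix()
        R=W@M[:3,:3]; o=W@M[:3,3]+f['pos']
    r=R@ray
    if z is not None: return o+r*(z-o[2])/r[2]
    if depth is None:
        w=f['d'][int(v)-1:int(v)+2,int(u)-1:int(u)+2]; w=w[w>0]
        depth=np.median(w) if w.size else np.nan
    return o+r*depth
E
python3 - <<'E'
from h import *
shot('top','top1');shot('side','side1')
s=read_state();print({k:np.round(v,3) for k,v in s.items()})
for n in('top','side'):
    c=camera_model(n);R=np.array(c['R']);print(n,-R.T@np.array(c['t']),R.round(2).tolist(),c['fx'],c['distortion'])
print(camera_model('wrist'))
E
```

```text
pics
{'clock': np.float64(0.1), 'joints': array([ 1.544,  0.385,  0.007, -0.   , -1.194, -0.259]), 'joint_vel': array([ 0.001, -0.003,  0.003,  0.001,  0.001, -0.001]), 'joint_efforts': array([-1.0000e-03, -3.9332e+01,  1.8893e+01,  4.1980e+00, -3.0000e-03,
        0.0000e+00]), 'position': array([176.03 , 599.161, 230.334]), 'ee_rot': array([ 0.99 , -0.142, -0.   ,  0.001]), 'contact_force': array([ 0.356, -0.541,  0.593]), 'wrist_torque': array([-0.011,  0.033, -0.047]), 'grasp_force': np.float64(0.0), 'gripper_width': np.float64(85.251)}
top [ 430.89329955   11.06477555 1208.51763851] [[-0.0, -1.0, -0.0], [-0.98, 0.0, -0.18], [0.18, 0.0, -0.98]] 446.21305651426565 [0.02350351 0.         0.         0.         0.        ]
side [ 567.68248335 -963.37007115  849.88635359] [[1.0, -0.03, 0.02], [-0.0, -0.54, -0.84], [0.03, 0.84, -0.54]] 553.8193577282176 [-0.16567233  0.          0.          0.          0.        ]
{'fx': 350.3883579665854, 'fy': 350.3883579665854, 'cx': 318.0046682160368, 'cy': 238.17574729301188, 'distortion': array([-0.05876235,  0.        ,  0.        ,  0.        ,  0.        ]), 'mount': array([[ 1.20298825e-04, -9.64061699e-01, -2.65678428e-01,
         6.65553079e+01],
       [ 9.99999983e-01,  7.96146898e-05,  1.63902467e-04,
         1.38810977e+00],
       [-1.36860185e-04, -2.65678443e-01,  9.64061692e-01,
        -1.43707707e+02],
       [ 0.00000000e+00,  0.00000000e+00,  0.00000000e+00,
         1.00000000e+00]])}
```

View pics/top1.png

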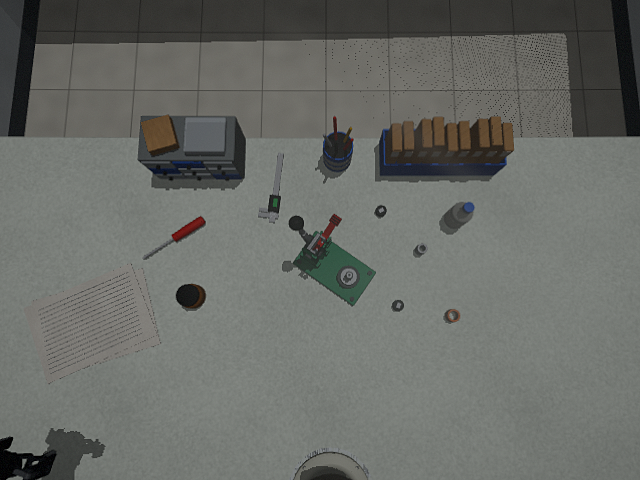

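View pics/side1.png

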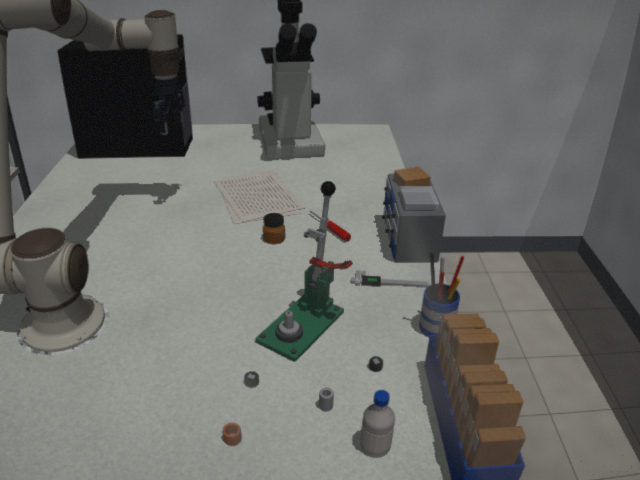

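Top: sleeve ring (452,316), spindle top (348,274), ball (297,223), red tab (336,218). Side: sleeve (232,434), spindle top (289,312), ball (328,188), tab end about (350,265). Next I'll measure these and enlarge the top view.

Run:
```python
from h import *
def P(*a,**k): print(a,k,world(*a,**k).round(1))
P('top',452,315.5);P('top',452,316,z=28);P('side',232,428,z=28);P('side',232,428)
P('top',348,275);P('top',348,274,z=74);P('side',289,312,z=74);P('side',289,312)
P('top',297,223);P('top',297,223,z=310);P('side',328,188,z=310);P('side',328,188)
P('top',336,218);P('top',336,218,z=178);P('side',348,265,z=178);P('side',348,265)
f=np.load('pics/top.npz');p=f['p'][190:330,270:470,::-1];a=cv2.resize(p,None,fx=4,fy=4,interpolation=cv2.INTER_CUBIC);a=cv2.convertScaleAbs(a,alpha=1.6)
cv2.imwrite('pics/c1.png',a)
# green base plate pts
hsv=cv2.cvtColor(f['p'],cv2.COLOR_RGB2HSV);m=((hsv[...,0]>60)&(hsv[...,0]<90)&(hsv[...,1]>100)).astype(np.uint8)
vv,uu=np.nonzero(m);W=np.array([world('top',u,v) for u,v in zip(uu,vv) if 240<u<400 and 200<v<320])
W=W[np.abs(W[:,2]-14)<7];print(len(W),cv2.minAreaRect(W[:,:2].astype(np.float32)),np.median(W[:,2]))
```

```text
('top', 452, 315.5) {} [ 435.2 -324.9    1.5]
('top', 452, 316) {'z': 28} [ 433.8 -317.4   28. ]
('side', 232, 428) {'z': 28} [ 438.4 -316.7   28. ]
('side', 232, 428) {} [ 436.7 -308.4   17.4]
('top', 348, 275) {} [535.9 -45.9  74.6]
('top', 348, 274) {'z': 74} [538.5 -46.   74. ]
('side', 289, 312) {'z': 74} [538.9 -43.9  74. ]
('side', 289, 312) {} [538.8 -42.9  73.2]
('top', 297, 223) {} [617.4  68.7 327.7]
('top', 297, 223) {'z': 310} [621.2  69.9 310. ]
('side', 328, 188) {'z': 310} [622.9  79.3 310. ]
('side', 328, 188) {} [621.8  59.3 320.3]
('top', 336, 218) {} [660.8 -13.5 179.9]
('top', 336, 218) {'z': 178} [661.2 -13.6 178. ]
('side', 348, 265) {'z': 178} [663.9 -16.3 178. ]
('side', 348, 265) {} [663.7 -18.7 179.7]
437 ((606.2093505859375, 46.65925598144531), (343.19097900390625, 109.07596588134766), 53.631778717041016) 13.920423021347005
```

View pics/c1.png

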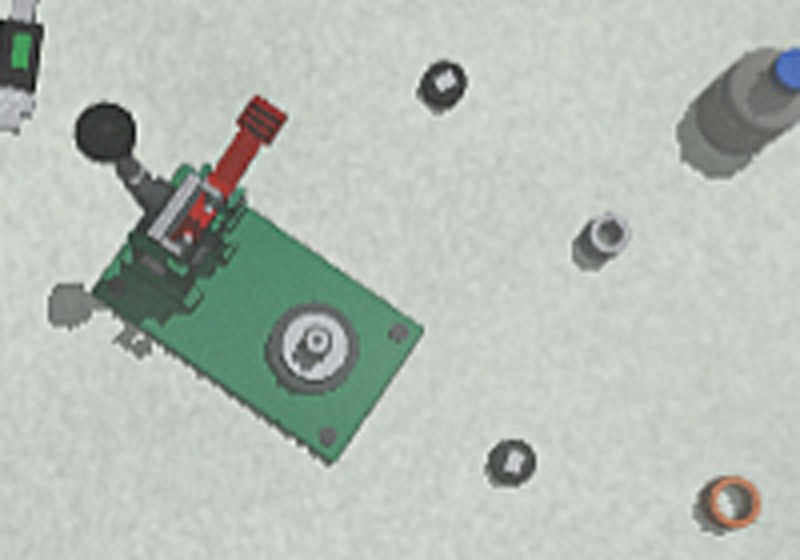

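Emit:
{"fn": "drive_tool", "kwargs": {
  "plan": [
    [[-1,20,-33,0,-5],[-1,20,-33,0,-5],[-1,20,-33,0,-5],[-1,20,-33,0,-5],[-1,20,-33,0,-5],[-1,20,-33,0,-5],[-1,20,-33,0,-5],[-1,20,-33,0,-5],[-1,20,-33,0,-5],[-1,20,-33,0,-5],[-1,20,-33,0,-5],[-1,20,-33,0,-5],[-1,1,-40,0,-5],[-1,1,-40,0,-5],[-1,1,-40,0,-5],[-1,1,-40,0,-5],[-1,1,-40,0,-5],[-1,1,-40,0,-5],[-1,1,-40,0,-5],[-1,1,-40,0,-5]]
  ]
}}

```text
clock: 1.77
position: [423.5, -118.2, 231.3]
ee_rot: [-0.525, 0.851, 0.0, 0.0]
contact_force: [1.6, 0.2, -0.1]
gripper_width: 85.4
grasp_force: 0.0
```

Emit:
{"fn": "drive_tool", "kwargs": {
  "plan": [
    [[-1,1,-40,0,-5],[-1,1,-40,0,-5],[-1,1,-40,-10,0],[-1,2,-40,-10,0],[-1,2,-40,-10,0],[-1,0,0,0,0],[-1,0,0,0,0],[-1,0,0,0,0]]
  ]
}}

```text
clock: 2.43
position: [430.7, -316.3, 200.8]
ee_rot: [-0.451, 0.893, 0.001, -0.0]
contact_force: [-1.3, -0.3, 0.4]
gripper_width: 85.3
grasp_force: 0.0
```

Run:
```python
from h import *
p,d=shot('wrist','w1')
s=read_state();print(s['clock'],s['joints'].round(3),s['position'],np.degrees(Rot.from_quat(s['ee_rot']).as_matrix()[:2,:2]@[1,0]/57.3),s['ee_rot'].round(3))
hsv=cv2.cvtColor(p,cv2.COLOR_RGB2HSV);m=((hsv[...,0]<18)&(hsv[...,1]>90)).astype(np.uint8)
n,l,st,c=cv2.connectedComponentsWithStats(m);i=1+np.argmax(st[1:,4]);print(st[i],c[i])
v,u=np.nonzero(l==i);W=np.array([world('wrist',a,b) for a,b in zip(u,v)]);W=W[(W[:,2]>22)&(W[:,2]<34)]
print(len(W),np.median(W[:,2]),cv2.minEnclosingCircle(W[:,:2].astype(np.float32)),W.mean(0))
```

```text
2.4833 [-0.329  0.256 -0.26  -0.    -1.055 -0.306] [ 431.06171713 -315.74750487  201.34776239] [-0.5925874  -0.80541471] [-0.451  0.892  0.    -0.   ]
[292 196  35  39 631] [309.18066561 215.41045959]
506 28.825603912951152 ((435.7068176269531, -322.8399353027344), 16.55267906188965) [ 435.39877254 -323.09505709   28.49608238]
```

View pics/w1.png

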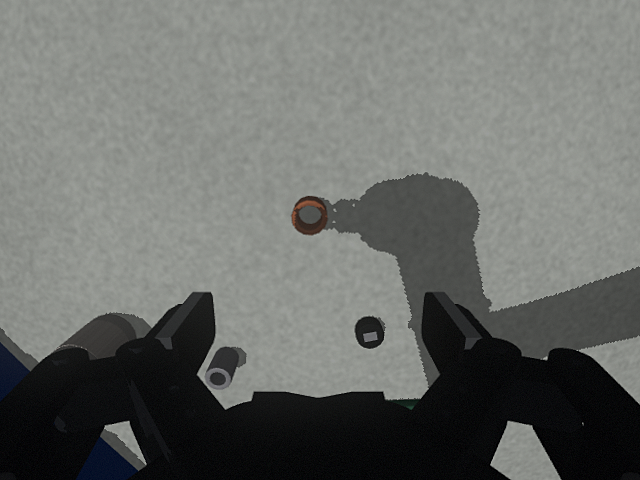

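Sleeve ring at (309,215) → (435.6,-323), top z≈28.8, radius 16.6: consistent. Grasp it.

Emit:
{"fn": "drive_tool", "kwargs": {
  "plan": [
    [[-1,2,-3,-30,0],[-1,2,-3,-30,0],[-1,0.5,-0.6,-30,0],[-1,0,0,-30,0],[-1,0,0,-30,0],[-1,0,0,-25,0],[-1,0,0,-15,0],[-1,0,0,-7,0],[-1,0,0,-3,0],[-1,0,0,0,0],[1,0,0,0,0],[1,0,0,0,0],[1,0,0,0,0],[1,0,0,0,0],[1,0,0,0,0],[1,0,0,0,0],[1,0,0,0,0],[1,0,0,0,0]]
  ]
}}

```text
clock: 3.98
position: [436.1, -323.2, 2.5]
ee_rot: [-0.451, 0.892, -0.001, 0.0]
contact_force: [-0.7, 1.6, 4.7]
gripper_width: 32.6
grasp_force: 59.0
```

Emit:
{"fn": "drive_tool", "kwargs": {
  "plan": [
    [[1,0,0,10,0],[1,0,0,20,0],[1,0,0,34,0],[1,0,0,34,0],[1,0,0,34,0],[1,0,0,34,0],[1,0,0,34,0],[1,11,31,0,0],[1,11,31,0,0],[1,11,31,0,0],[1,11,31,0,0],[1,11,31,0,0],[1,11,31,0,0],[1,11,31,0,0],[1,11,31,0,0],[1,10,25,0,0],[1,4,5,0,0],[1,0,0,0,0],[1,0,0,0,0],[1,0,0,0,0]]
  ]
}}

```text
clock: 5.65
position: [536.9, -45.9, 201.3]
ee_rot: [-0.451, 0.893, 0.0, -0.0]
contact_force: [0.2, -0.4, -0.6]
gripper_width: 32.4
grasp_force: 59.8
```

Run:
```python
from h import *
p,d=shot('wrist','w2')
s=read_state();print(s['clock'],s['joints'].round(3),s['position'],s['gripper_width'],s['contact_force'])
f=np.load('pics/wrist.npz')
W=np.full((480,640,3),np.nan)
for v in range(100,340):
  for u in range(150,520):
    if d[v,u]>0: W[v,u]=world('wrist',u,v,depth=d[v,u])
np.save('pics/W2.npy',W)
def fit(lo,hi,rmax):
  q=W[(W[...,2]>lo)&(W[...,2]<hi)];q=q[np.hypot(q[:,0]-537,q[:,1]+46)<rmax]
  print(lo,len(q),q.mean(0) if len(q) else 0,cv2.minEnclosingCircle(q[:,:2].astype(np.float32)))
fit(70,80,15);fit(33,40,30)
```

```text
5.7 [ 0.215  0.264 -0.249 -0.    -1.059 -0.852] [536.93992695 -46.08567821 201.35377754] 32.757590281563466 [ 0.67200415 -0.61211035 -1.82656851]Traceback (most recent call last):
  File "<stdin>", line 8, in <module>
  File "h.py", line 11, in world
    f=np.load('pics/'+name+'.npz'); c=camera_model(name)
                                      ~~~~~~~~~~~~^^^^^^
ValueError: time passes only in moves, steps and waits
```

View pics/w2.png

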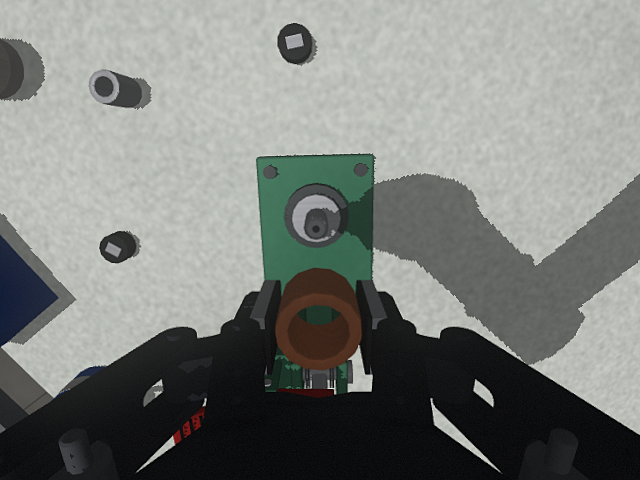

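Spindle top at (316,225), plate edges vertical in the image (yaw fits), and the sleeve is held upright at (318,330). Now compute the offsets of both from depth.

```bash
python3 - <<'E'
s=open('h.py').read()
s=s.replace("def world","_c={}\ndef cam(n):\n    if n not in _c: _c[n]=camera_model(n)\n    return _c[n]\ndef world",1).replace("f=np.load('pics/'+name+'.npz'); c=camera_model(name)","f=np.load('pics/'+name+'.npz'); c=cam(name)")
s+='''
def cloud(name):
    f=np.load('pics/'+name+'.npz'); c=cam(name); d=f['d']
    K=np.array([[c['fx'],0,c['cx']],[0,c['fy'],c['cy']],[0,0,1.]])
    v,u=np.mgrid[:480,:640]
    n=cv2.undistortPoints(np.stack([u,v],-1).reshape(-1,1,2).astype(float),K,np.array(c['distortion'],float)).reshape(480,640,2)
    X=np.dstack([n,np.ones((480,640))])*d[...,None]
    if 'R' in c: W=(X-np.array(c['t']))@np.array(c['R'])
    else:
        M=np.array(c['mount']); R=Rot.from_quat(f['q']).as_matrix(); W=(X@M[:3,:3].T+M[:3,3])@R.T+f['pos']
    W[d==0]=np.nan
    return W
'''
open('h.py','w').write(s)
E
python3 - <<'E'
from h import *
W=cloud('wrist')
p=np.load('pics/wrist.npz')['p']
def fit(m,lo,hi):
  q=W[m&(W[...,2]>lo)&(W[...,2]<hi)]
  c,r=cv2.minEnclosingCircle(q[:,:2].astype(np.float32)); print(lo,len(q),q.mean(0).round(2),np.round(c,2),round(r,2))
near=np.hypot(W[...,0]-537,W[...,1]+46)
fit(near<15,68,80);fit(near<24,33,39)
hsv=cv2.cvtColor(p,cv2.COLOR_RGB2HSV);m=(hsv[...,0]<18)&(hsv[...,1]>90)&(near<40)
z=W[m][:,2];print(np.percentile(z[z>150],[1,50,95,99.5]));t=np.percentile(z[z>150],99)
fit(m,t-3,t+3)
g=(hsv[...,0]>55)&(hsv[...,0]<95)&(hsv[...,1]>80)&(np.abs(W[...,2]-14)<5)
q=W[g];e=np.array([np.cos(np.radians(53.6)),np.sin(np.radians(53.6))])
print(cv2.minAreaRect(q[:,:2].astype(np.float32)))
E
```

```text
68 474 [536.05 -49.23  73.97] [536.74 -48.56] 9.99
33 1149 [535.   -51.33  37.09] [536.65 -48.51] 21.75
[201.88235716 224.71058006 228.40800342 229.22164917]
225.97712511736458 2900 [536.68 -46.06 227.57] [537.92 -44.98] 17.52
((555.1736450195312, -22.629112243652344), (173.82196044921875, 109.16517639160156), 54.956520080566406)
```

Spindle (536.7,−48.5) at both top and shoulder; held sleeve (537.5,−45.4). Shift by (−0.8,−3.1), then descend just onto the chamfer and check the force.

Emit:
{"fn": "drive_tool", "kwargs": {
  "plan": [
    [[1,-0.8,-3.1,-20,0],[1,0,0,-30,0],[1,0,0,-30,0],[1,0,0,-20,0],[1,0,0,-10,0],[1,0,0,-5,0],[1,0,0,-3,0],[1,0,0,-3,0],[1,0,0,-3,0],[1,0,0,-3,0],[1,0,0,-2,0],[1,0,0,-2,0],[1,0,0,0,0],[1,0,0,0,0]]
  ]
}}

```text
clock: 6.87
position: [536.8, -48.1, 70.3]
ee_rot: [-0.451, 0.892, -0.0, -0.0]
contact_force: [0.0, -0.8, -2.0]
gripper_width: 32.7
grasp_force: 59.8
```

Emit:
{"fn": "drive_tool", "kwargs": {
  "plan": [
    [[1,0,0,-4,0],[1,0,0,-4,0],[1,0,0,-4,0],[1,0,0,-4,0],[1,0,0,-4,0],[1,0,0,-4,0],[1,0,0,-3,0],[1,0,0,-2,0],[1,0,0,-1,0],[1,0,0,0,0]]
  ]
}}

```text
clock: 7.7
position: [536.6, -48.1, 40.0]
ee_rot: [-0.451, 0.893, 0.0, -0.0]
contact_force: [-0.3, -0.7, -2.1]
gripper_width: 32.8
grasp_force: 59.8
```

Emit:
{"fn": "drive_tool", "kwargs": {
  "plan": [
    [[1,0,0,-1,0],[1,0,0,-1,0],[1,0,0,-0.7,0],[1,0,0,0,0],[1,0,0,0,0]]
  ]
}}

```text
clock: 8.12
position: [536.9, -48.2, 38.5]
ee_rot: [-0.451, 0.892, -0.0, 0.0]
contact_force: [-2.3, -1.7, 5.6]
gripper_width: 32.7
grasp_force: 60.4
```

Contact at the expected height: seated. Release, rise, and look.

Emit:
{"fn": "drive_tool", "kwargs": {
  "plan": [
    [[-1,0,0,0,0],[-1,0,0,0,0],[-1,0,0,0,0],[-1,0,0,0,0],[-1,0,0,0,0],[-1,0,0,0,0],[-1,0,0,10,0],[-1,0,0,20,0],[-1,0,0,35,0],[-1,0,0,35,0],[-1,0,0,35,0],[-1,0,0,28,0],[-1,0,0,0,0],[-1,0,0,0,0]]
  ]
}}

```text
clock: 9.28
position: [537.8, -47.8, 203.4]
ee_rot: [-0.451, 0.892, -0.001, 0.003]
contact_force: [-0.0, -0.4, -0.9]
gripper_width: 85.4
grasp_force: 0.0
```

Run:
```python
from h import *
p,d=shot('wrist','w3')
s=read_state();print(s['clock'],s['position'],s['gripper_width'])
W=cloud('wrist');near=np.hypot(W[...,0]-537,W[...,1]+48)
hsv=cv2.cvtColor(p,cv2.COLOR_RGB2HSV);m=(hsv[...,0]<18)&(hsv[...,1]>90)&(near<25)
q=W[m];print(len(q),np.percentile(q[:,2],[5,50,95]));q=q[q[:,2]>58];print(cv2.minEnclosingCircle(q[:,:2].astype(np.float32)))
t,_=shot('top','top2');
r=cv2.cvtColor(t,cv2.COLOR_RGB2HSV);T=cloud('top');m=((r[...,0]<6)|(r[...,0]>174))&(r[...,1]>130)&(np.hypot(T[...,0]-640,T[...,1])<80)&(T[...,2]>100)
q=T[m];print(len(q));e=np.array([.593,.805]);n=np.array([-.805,.593])
o=q[:,:2]-[536.7,-48.5];px=o@e-35;py=o@n
for i in np.argsort(py)[:30]: print(q[i].round(0),px[i].round(1),py[i].round(1))
a=np.hstack([cv2.resize(p[150:350,220:420],(400,400)),cv2.resize(t[190:290,270:370],(400,400))])[...,::-1];cv2.imwrite('pics/c3.png',a)
```

```text
9.3333 [536.65734629 -47.96556146 201.47570344] 85.58530354748781
838 [44.07033892 64.62987659 66.30783453]
((538.1820068359375, -51.34029006958008), 20.30783462524414)
107
[669. -14. 176.] 71.5 -85.8
[662. -23. 176.] 59.5 -85.5
[666. -16. 179.] 67.8 -84.6
[671.  -9. 179.] 76.3 -84.3
[663. -18. 181.] 64.2 -83.6
[667. -11. 182.] 72.6 -83.1
[660. -21. 182.] 60.8 -83.0
[658. -23. 180.] 57.7 -82.7
[665. -13. 182.] 69.3 -82.6
[668.  -9. 180.] 74.8 -82.1
[663. -16. 182.] 66.0 -82.0
[661. -18. 180.] 62.9 -82.0
[658. -21. 180.] 59.6 -81.4
[665. -11. 182.] 71.3 -81.3
[656. -23. 179.] 56.4 -81.1
[668.  -6. 179.] 76.9 -81.1
[663. -14. 181.] 68.0 -80.9
[666.  -4. 180.] 77.2 -77.5
[654. -21. 180.] 56.8 -77.5
[656. -16. 178.] 62.2 -77.0
[663.  -6. 180.] 73.8 -76.9
[654. -18. 177.] 58.9 -76.6
[659. -11. 176.] 67.7 -76.6
[657. -14. 177.] 64.2 -75.8
[663.  -4. 179.] 75.9 -75.8
[662.  -7. 176.] 72.8 -75.6
[659.  -2. 175.] 75.4 -71.1
[656.  -6. 180.] 69.6 -71.0
[652. -11. 175.] 63.4 -70.8
[650. -14. 175.] 60.1 -70.3
```

View pics/c3.png

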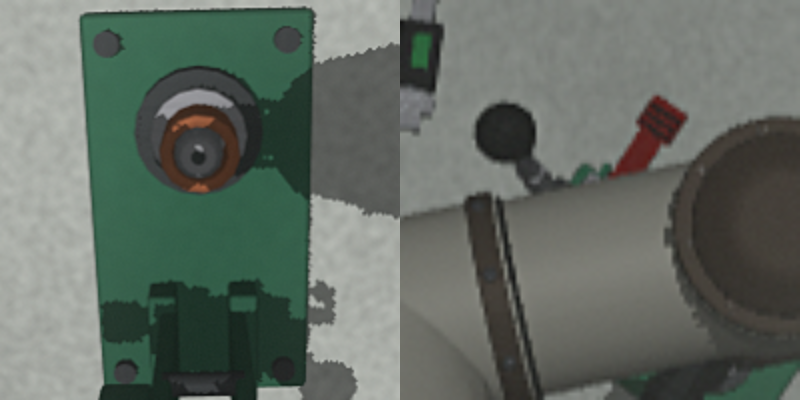

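Sleeve is seated on the shoulder (crop left (200,150), top at z≈65, expected 64). Tab middle is at (661,−14,179), which matches the geometry. I'll shut the fingers, go above it and press down.

Emit:
{"fn": "drive_tool", "kwargs": {
  "plan": [
    [[1,10,0,10,0],[1,25,5,5,0],[1,25,7,0,0],[1,25,8,0,0],[1,25,8,0,0],[1,12,6,0,0],[1,3,1,0,0],[1,0,0,0,0],[1,0,0,0,0],[1,0,0,-10,0],[1,0,0,-10,0],[1,0,0,-8,0],[1,0,0,-8,0],[1,0,0,-8,0],[1,0,0,-8,0],[1,0,0,0,0]]
  ]
}}

```text
clock: 10.72
position: [660.9, -13.1, 161.4]
ee_rot: [-0.451, 0.893, 0.001, -0.001]
contact_force: [0.3, 0.1, 0.1]
gripper_width: -0.0
grasp_force: 0.0
```

Emit:
{"fn": "drive_tool", "kwargs": {
  "plan": [
    [[1,0,0,-8,0],[1,0,0,-8,0],[1,0,0,-8,0],[1,0,0,-8,0],[1,0,0,-6,0],[1,0,0,-6,0],[1,0,0,-6,0],[1,0,0,0,0]]
  ]
}}

```text
clock: 11.38
position: [663.6, -13.6, 114.1]
ee_rot: [-0.451, 0.892, -0.001, 0.001]
contact_force: [5.6, -3.9, 3.3]
gripper_width: -0.2
grasp_force: 1.3
```

Run:
```python
from h import *
p,d=shot('side');t,_=shot('wrist')
s=read_state();print(s['clock'],s['position'],s['contact_force'])
cv2.imwrite('pics/c4.png',np.hstack([cv2.resize(p[150:360,240:400],(457,600),interpolation=cv2.INTER_CUBIC),cv2.resize(t[200:480,240:400],(343,600))])[...,::-1])
```

```text
11.4833 [663.58783628 -13.58730883 114.15018373] [ 5.14271086 -4.12653725  3.59870329]
```

View pics/c4.png

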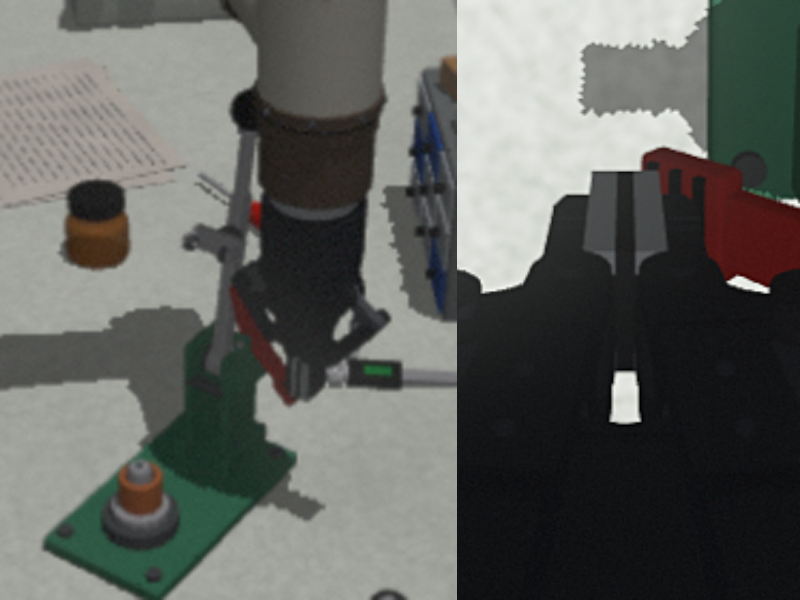

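Catch swung down (tab now along the bracket, crop (280,360)), fingers pushing outward against it with 6 N: at its stop. I'll back out, rise and check the catch and ball.

Emit:
{"fn": "drive_tool", "kwargs": {
  "plan": [
    [[1,8,-6,0,0],[1,16,-12,0,0],[1,8,-6,10,0],[1,0,0,35,0],[1,0,0,35,0],[1,0,0,35,0],[1,0,0,35,0],[1,0,-10,35,0],[-1,0,-20,35,0],[-1,0,-20,20,0],[-1,0,0,0,0],[-1,0,0,0,0]]
  ]
}}

```text
clock: 12.48
position: [693.7, -87.6, 353.2]
ee_rot: [-0.45, 0.893, 0.001, 0.0]
contact_force: [0.1, 1.2, -0.2]
gripper_width: 47.6
grasp_force: 0.0
```

Run:
```python
from h import *
from scipy.optimize import least_squares
s=read_state();print(s['clock'],s['position'],s['contact_force'])
p,d=shot('side');t,_=shot('top');w,_=shot('wrist')
for n in('top','side','wrist'):
  I=np.load(f'pics/{n}.npz')['p'];C=cloud(n)
  m=(I.max(-1)<70)&(np.linalg.norm(C-[622,71,312],axis=-1)<28)
  q=C[m];print(n,len(q))
  if len(q)>15:
    r=least_squares(lambda c:np.linalg.norm(q-c,axis=1)-16,[622,71,312],loss='soft_l1');print(r.x.round(1),np.abs(r.fun).mean().round(2))
e=np.array([.593,.805]);n=np.array([-.805,.593])
for nm in('top','side','wrist'):
  I=np.load(f'pics/{nm}.npz')['p'];C=cloud(nm);h=cv2.cvtColor(I,cv2.COLOR_RGB2HSV)
  m=((h[...,0]<6)|(h[...,0]>174))&(h[...,1]>130)&(np.hypot(C[...,0]-635,C[...,1]-5)<70)&(C[...,2]>60)
  q=C[m];o=q[:,:2]-[536.7,-48.5];k=np.c_[o@e-35,o@n,q[:,2]];print(nm,len(k),k[np.argsort(k[:,2])[::max(1,len(k)//10)]].round(0).tolist() if len(k) else '')
cv2.imwrite('pics/c5.png',np.hstack([cv2.resize(p[150:360,240:400],(400,525),interpolation=cv2.INTER_CUBIC),cv2.resize(t[180:285,270:350],(400,525),interpolation=cv2.INTER_CUBIC)])[...,::-1])
```

```text
12.4833 [693.69229794 -87.62415576 353.24476134] [ 0.107031    1.15427317 -0.17081332]
top 0
side 164
[621.8  73.7 312.5] 1.26
wrist 82
[620.7  70.8 313.1] 0.26
top 3 [[77.0, -62.0, 124.0], [75.0, -63.0, 126.0], [72.0, -35.0, 159.0]]
side 14 [[74.0, -71.0, 115.0], [73.0, -67.0, 119.0], [76.0, -67.0, 120.0], [73.0, -64.0, 123.0], [72.0, -64.0, 127.0], [64.0, -51.0, 135.0], [62.0, -42.0, 142.0], [60.0, -24.0, 183.0], [69.0, -26.0, 187.0], [69.0, -23.0, 188.0], [58.0, -22.0, 189.0], [70.0, -25.0, 191.0], [58.0, -25.0, 192.0], [59.0, -22.0, 193.0]]
wrist 1044 [[55.0, -73.0, 112.0], [67.0, -65.0, 126.0], [59.0, -57.0, 133.0], [61.0, -49.0, 139.0], [60.0, -43.0, 145.0], [64.0, -37.0, 156.0], [72.0, -32.0, 166.0], [59.0, -29.0, 177.0], [65.0, -26.0, 189.0], [60.0, -21.0, 193.0], [32.0, -103.0, 412.0]]
```

View pics/c5.png

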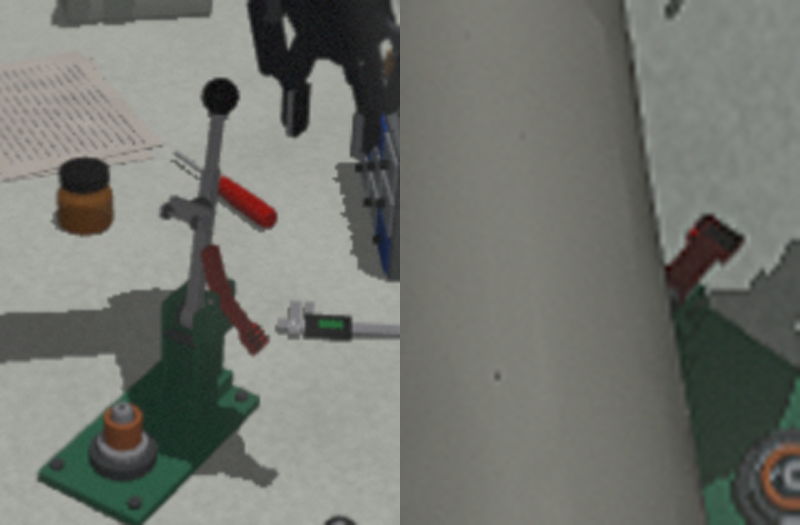

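Catch reads about 1.4 rad. I'll give one more sideways push on the tab to be sure it is right over.

Emit:
{"fn": "drive_tool", "kwargs": {
  "plan": [
    [[1,-8,20,-20,0],[1,-8,20,-20,0],[1,-1,20,-35,0],[1,0,0,-40,0],[1,0,0,-40,0],[1,0,0,-40,0],[1,0,0,-30,0],[1,0,0,-18,0],[1,-6,4.5,0,0],[1,-4,3,0,0],[1,-3,2,0,0],[1,-2,1.5,0,0],[1,-2,1.5,0,0],[1,-2,1.5,0,0],[1,-1,1,0,0],[1,0,0,0,0]]
  ]
}}

```text
clock: 13.97
position: [662.4, -13.1, 116.2]
ee_rot: [-0.452, 0.892, -0.004, 0.007]
contact_force: [7.8, -6.8, 4.0]
gripper_width: -0.4
grasp_force: 2.5
```

Run:
```python
from h import *
s=read_state();print(s['clock'],s['position'],s['contact_force'],(s['position'][:2]-[536.7,-48.5])@np.array([-.805,.593]))
```

```text
13.9667 [662.41787352 -13.13041435 116.15515326] [ 7.76622478 -6.83383486  4.01991019] -80.22872389113486
```

Same place at 10 N, so the catch is against its stop. Now go to the ball.

Emit:
{"fn": "drive_tool", "kwargs": {
  "plan": [
    [[1,12,-9,0,0],[1,12,-9,0,0],[-1,0,0,40,0],[-1,0,0,41,0],[-1,0,0,41,0],[-1,0,0,41,0],[-1,0,0,41,0],[-1,0,0,40,0],[-1,-15,25,0,0],[-1,-15,25,0,0],[-1,-15,25,0,0],[-1,-14,26,0,0],[-1,0,0,0,0],[-1,0,0,0,0],[-1,0,0,-20,0],[-1,0,0,-20,0],[-1,0,0,-15,0],[-1,0,0,-7,0],[-1,0,0,0,0],[-1,0,0,0,0]]
  ]
}}

```text
clock: 15.63
position: [622.3, 70.3, 293.3]
ee_rot: [-0.451, 0.893, -0.0, 0.0]
contact_force: [-0.2, 0.4, 0.3]
gripper_width: 85.4
grasp_force: 0.0
```

Run:
```python
from h import *
shot('wrist','w6')
s=read_state();print(s['clock'],s['position'],s['contact_force'])
C=cloud('wrist');I=np.load('pics/wrist.npz')['p']
m=(np.linalg.norm(C-[621.5,71,312],axis=-1)<26);q=C[m];print(len(q))
from scipy.optimize import least_squares
r=least_squares(lambda c:np.linalg.norm(q-c,axis=1)-16,[622,71,312],loss='soft_l1');print(r.x.round(1),np.abs(r.fun).mean().round(2))
```

```text
15.6833 [622.61462559  70.51731543 293.95047549] [-0.19629019  0.12118599  0.17270692]
5325
[621.1  71.4 312.6] 0.51
```

View pics/w6.png

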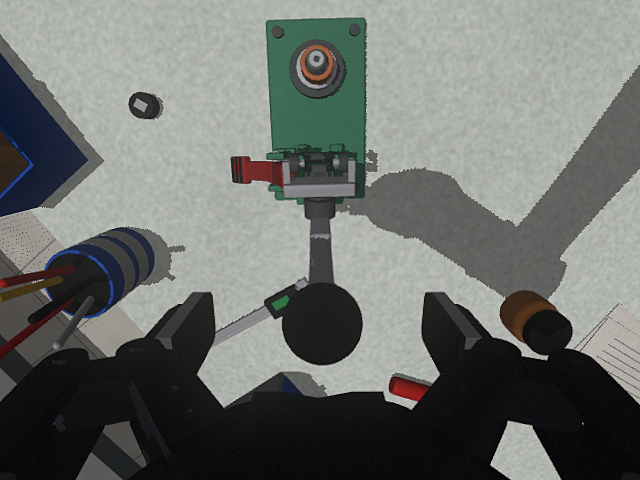

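Ball sits centred between the pads at (322,323), fitted centre (621.1,71.4,312.6). Grip it and print the arc steps.

Emit:
{"fn": "drive_tool", "kwargs": {
  "plan": [
    [[1,0,0,-1,0],[1,0,0,0,0],[1,0,0,0,0],[1,0,0,0,0],[1,0,0,0,0],[1,0,0,0,0],[1,0,0,0,0]]
  ]
}}

```text
clock: 16.27
position: [621.5, 71.4, 292.3]
ee_rot: [-0.451, 0.892, 0.0, 0.0]
contact_force: [-3.2, 3.1, 4.1]
gripper_width: 29.2
grasp_force: 58.9
```

Run:
```python
import numpy as np
a=np.radians(10-np.arange(0,101,5));P=210*np.c_[np.sin(a)*.5764,np.sin(a)*.8172,np.cos(a)]
print(np.diff(P,axis=0).round(0).tolist(),(P[-1]-P[0]).round(1))
```

```text
[[-10.0, -15.0, 2.0], [-11.0, -15.0, 1.0], [-11.0, -15.0, -1.0], [-10.0, -15.0, -2.0], [-10.0, -15.0, -4.0], [-10.0, -14.0, -6.0], [-10.0, -14.0, -7.0], [-9.0, -13.0, -8.0], [-9.0, -13.0, -10.0], [-8.0, -12.0, -11.0], [-8.0, -11.0, -12.0], [-7.0, -10.0, -14.0], [-6.0, -9.0, -15.0], [-6.0, -8.0, -15.0], [-5.0, -7.0, -16.0], [-4.0, -6.0, -17.0], [-3.0, -5.0, -17.0], [-2.0, -3.0, -18.0], [-1.0, -2.0, -18.0], [-0.0, -1.0, -18.0]] [-142.1 -201.4 -206.8]
```

Emit:
{"fn": "drive_tool", "kwargs": {
  "plan": [
    [[1,-10,-15,2,0],[1,-11,-15,1,0],[1,-11,-15,-1,0],[1,-10,-15,-2,0],[1,-10,-15,-4,0],[1,-10,-14,-6,0],[1,-10,-14,-7,0],[1,-9,-13,-8,0],[1,0,0,0,0]]
  ]
}}

```text
clock: 17.02
position: [539.1, -46.1, 265.3]
ee_rot: [-0.45, 0.893, 0.001, -0.001]
contact_force: [-2.7, 4.8, -0.1]
gripper_width: 29.3
grasp_force: 62.5
```

Emit:
{"fn": "drive_tool", "kwargs": {
  "plan": [
    [[1,-9,-13,-10,0],[1,-8,-12,-11,0],[1,-8,-11,-12,0],[1,-7,-10,-14,0],[1,-6,-9,-15,0],[1,-6,-8,-15,0],[1,-5,-7,-16,0],[1,-5,-6,-17,0],[1,-4,-5,-17,0],[1,-2,-3,-18,0],[1,-1,-1,-15,0],[1,0,0,0,0]]
  ]
}}

```text
clock: 18.02
position: [480.0, -130.3, 105.0]
ee_rot: [-0.451, 0.892, 0.0, -0.001]
contact_force: [-1.5, 2.9, 3.7]
gripper_width: 29.3
grasp_force: 67.9
```

Emit:
{"fn": "drive_tool", "kwargs": {
  "plan": [
    [[1,0,-1,-8,0],[1,0,0,-6,0],[1,0,0,-4,0],[1,0,0,-3,0],[1,0,0,-2,0],[1,0,0,-2,0],[1,0,0,0,0],[1,0,0,0,0]]
  ]
}}

```text
clock: 18.68
position: [480.6, -130.1, 83.0]
ee_rot: [-0.45, 0.893, 0.0, 0.001]
contact_force: [-4.9, 7.4, 8.8]
gripper_width: 29.2
grasp_force: 69.1
```

Emit:
{"fn": "drive_tool", "kwargs": {
  "plan": [
    [[1,0,0,-2,0],[1,0,0,-2,0],[1,0,0,-2,0],[1,0,0,0,0],[1,0,0,0,0],[1,0,0,0,0]]
  ]
}}

```text
clock: 19.18
position: [481.0, -129.7, 77.7]
ee_rot: [-0.452, 0.892, -0.0, 0.001]
contact_force: [-5.2, 10.2, 13.0]
gripper_width: 29.1
grasp_force: 69.7
```

Run:
```python
from h import *
from scipy.optimize import least_squares
p,d=shot('side');w,_=shot('wrist')
s=read_state();print(s['clock'],s['position'],s['contact_force'],s['gripper_width'])
C=cloud('wrist');q=C[(np.linalg.norm(C-[479,-130,105],axis=-1)<24)&(w.max(-1)<70)]
r=least_squares(lambda c:np.linalg.norm(q-c,axis=1)-16,[479,-130,105],loss='soft_l1');print(len(q),r.x.round(1),np.abs(r.fun).mean())
cv2.imwrite('pics/c7.png',np.hstack([cv2.resize(p[200:380,230:390],(400,450),interpolation=cv2.INTER_CUBIC),cv2.resize(w[150:420,200:440],(400,450))])[...,::-1])
```

```text
19.2833 [ 480.99186445 -129.72019777   77.73233354] [-5.39078145  9.88285183 13.81163703] 29.109191835355727
8319 [ 479.4 -130.6  105.9] 1.5644056808616669
```

View pics/c7.png

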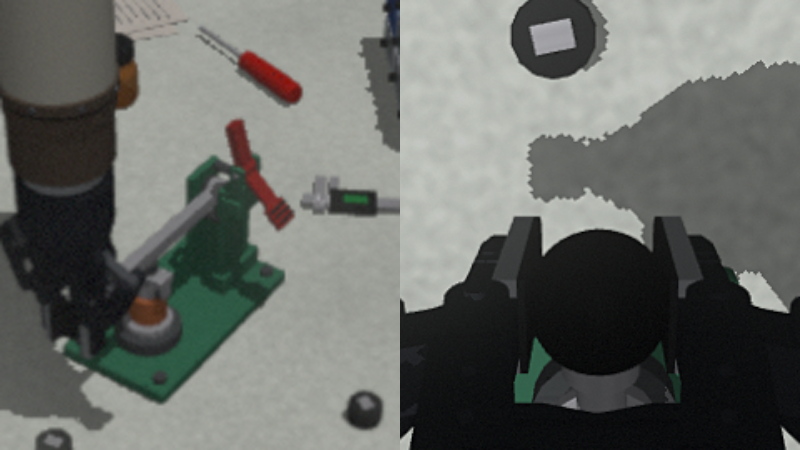

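Run:
```python
from h import *
from scipy.optimize import least_squares
C=cloud('wrist');u=np.arange(640)[None]+0*C[...,0];v=np.arange(480)[:,None]+0*C[...,0]
# ball in crop centre (600,300) r~65 -> px scale .6
m=(np.hypot(u-(200+200*.6),v-(150+300*.6))<34);q=C[m&np.isfinite(C[...,0])]
r=least_squares(lambda c:np.linalg.norm(q-c,axis=1)-16,[479,-130,105],loss='soft_l1');print(len(q),r.x.round(1),np.abs(r.fun).mean(),q[:,2].max())
# lever slope from side camera: grey rod points
S=cloud('side');p=np.load('pics/side.npz')['p']
e=np.array([.5764,.8172]);n=np.array([-.8172,.5764])
o=S[...,:2]-[536.7,-48.5];x=o@e;y=o@n
b=(np.abs(y)<9)&(x>10)&(x<95)&(S[...,2]>80)&(S[...,2]<180)
k=np.c_[x[b],S[b][:,2],y[b]];print(len(k))
for a in range(0,100,10):
  j=k[(k[:,0]>=a)&(k[:,0]<a+10)]
  if len(j):print(a,len(j),np.percentile(j[:,1],[10,50,95]).round(1))
```

```text
3598 [ 479.6 -130.6  105.7] 0.429344425791683 123.19149979515961
247
10 28 [103.4 112.  115. ]
20 26 [101.4 112.1 114.1]
30 31 [101.9 110.  114.6]
40 30 [101.8 111.3 115.5]
50 30 [103.1 111.8 115.2]
60 24 [104.5 112.  115.2]
70 29 [100.4 111.6 115. ]
80 29 [ 96.1 110.5 115.3]
90 20 [ 90.8 106.7 113.9]
```

Ball centre z≈105 and the lever's rod is level (top ≈111.5), so it is at its stop. I'll relieve the sideways load and check that it holds steady.

Emit:
{"fn": "drive_tool", "kwargs": {
  "plan": [
    [[1,-1,0.5,-1,0],[1,-1,0.5,-1,0],[1,0,0,0,0],[1,0,0,0,0],[1,0,0,0,0],[1,0,0,0,0],[1,0,0,0,0],[1,0,0,0,0],[1,0,0,0,0],[1,0,0,0,0],[1,0,0,0,0],[1,0,0,0,0]]
  ]
}}

```text
clock: 20.28
position: [481.0, -129.6, 76.9]
ee_rot: [-0.453, 0.892, -0.002, 0.003]
contact_force: [-3.2, 5.2, 16.6]
gripper_width: 29.3
grasp_force: 69.8
```

Run:
```python
from h import *
from scipy.optimize import least_squares
w,_=shot('wrist')
s=read_state();print(s['clock'],s['position'],s['contact_force'],s['gripper_width'],s['grasp_force'])
C=cloud('wrist');v,u=np.mgrid[:480,:640]
q=C[(np.hypot(u-320,v-330)<32)&np.isfinite(C[...,0])]
r=least_squares(lambda c:np.linalg.norm(q-c,axis=1)-16,[479,-130,105],loss='soft_l1');print(r.x.round(1),np.abs(r.fun).mean())
```

```text
20.3333 [ 481.02662206 -129.60847191   76.93276871] [-3.79115567  4.8391225  15.82039803] 28.93760511261322 69.79779481887817
[ 479.7 -130.6  105. ] 0.4444768703587976
```

Emit:
{"fn": "drive_tool", "kwargs": {
  "plan": [
    [[1,0,0,-2,0],[1,0,0,-2,0],[1,0,0,-1,0],[1,0,0,0,0],[1,0,0,0,0],[1,0,0,0,0],[1,0,0,0,0]]
  ]
}}

```text
clock: 20.92
position: [481.2, -129.6, 73.5]
ee_rot: [-0.453, 0.892, -0.002, 0.003]
contact_force: [-7.6, 6.4, 27.8]
gripper_width: 29.2
grasp_force: 70.6
```

Run:
```python
from h import *
from scipy.optimize import least_squares
w,_=shot('wrist')
s=read_state();print(s['clock'],s['position'],s['contact_force'],s['gripper_width'],s['grasp_force'])
C=cloud('wrist');v,u=np.mgrid[:480,:640]
q=C[(np.hypot(u-320,v-330)<32)&np.isfinite(C[...,0])]
r=least_squares(lambda c:np.linalg.norm(q-c,axis=1)-16,[479,-130,105],loss='soft_l1');print(r.x.round(1),np.abs(r.fun).mean())
```

```text
20.9667 [ 481.18241496 -129.6390615    73.53010868] [-7.62705545  7.92733158 27.65207941] 29.32969768784381 70.62174797058105
[ 479.7 -130.6  101.7] 0.4458485842198207
```

Force now rises steeply (28 N against the roughly 12 N spring), so it is clearly on the stop. I'll ease off slightly and check stability.

Emit:
{"fn": "drive_tool", "kwargs": {
  "plan": [
    [[1,0,0,1.5,0],[1,0,0,0,0],[1,0,0,0,0],[1,0,0,0,0],[1,0,0,0,0],[1,0,0,0,0],[1,0,0,0,0],[1,0,0,0,0],[1,0,0,0,0],[1,0,0,0,0],[1,0,0,0,0],[1,0,0,0,0]]
  ]
}}

```text
clock: 21.97
position: [481.1, -129.6, 74.5]
ee_rot: [-0.453, 0.892, -0.002, 0.003]
contact_force: [-7.0, 6.8, 24.4]
gripper_width: 29.3
grasp_force: 70.4
```

Run:
```python
from h import *
s=read_state();print(s['clock'],s['position'],s['contact_force'],s['grasp_force'])
if s['contact_force'][2]>16: print(job_done())
```

```text
21.9667 [ 481.12800885 -129.62468388   74.54124774] [-7.0205621   6.79973256 24.37632065] 70.37887573242188
the job is handed in; nothing more can be done
None
```

I seated the sleeve and released it, flipped the catch to its stop, then pulled the lever down to its stop, where the arm is still holding it with about 24 N; job handed in at 22 s.

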